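# Push a finished bracket through the spatter flap of the drop box

### The arm

A 7-joint arm with a two-finger parallel gripper is mounted at the origin on the work surface. World frame = base frame: x ahead of the robot, y to its left, z up, the work surface at z = 0. Lengths are in m, angles in rad, forces in N, time in s.
With the tool pointing down it reaches from about 0.425 to 0.95 m from the base axis. Payload 4.7 kg.
Tool frame: the origin (TCP) lies between the finger pads; the fingertips stand 25 mm ahead of it and the grasp point (between the pads) lies 6 mm ahead of it; x points along the fingers, z is the direction in which the jaws open and shut, and the axes are right-handed (so a half turn about x gives the same grasp; the last joint's range is limited). The gripper opens to 85 mm and grips with 20 to 120 N. Pads are 22 mm wide; open, the fingers measure 114 mm over their backs; the gripper's body (76 mm by 85 mm) begins 54 mm behind the grasp point. The pads swing forward as they close: fully open they stand 13 mm farther back than shut.
Start: joints at [-0.029, 0.469, -0.049, 1.532, 0.024, 1.141, -0.082], TCP at [0.675, 0, 0.223] pointing down, gripper open.
Joint ranges: [-2.59, 2.59], [-0.33, 1.99], [-1.39, 1.29], [0.1, 2.45], [-1.04, 4.18], [0.21, 1.99], [-2.66, 2.66]. Speed limits (rad/s): [2.57, 2.57, 3.14, 3.14, 3.14, 3.14, 3.14].

### API

Orientations are given as a 3x3 rotation matrix whose columns are the frame's x, y, z axes.
In Python, from rig import * gives the robot as it stands. Calls block until the motion is done:
- movep(position, orientation): joint-space move of the TCP to a pose.
- move_l(position, attitude=None, feed=0.15, until_force=None): straight line of the TCP; attitude=None keeps the orientation; feed is the mean speed in m/s. With until_force (N) it stops when the force on the tool has changed by that much, and returns True; else False.
- move_joints(angles): joint-space move.
- command_gripper(opening, newtons=None): finger opening in m; newtons is the grip in N (None keeps the last); returns when the fingers have stopped.
- sleep(seconds).
- inverse_kinematics(position, orientation): joint angles nearest the present ones, or None.
- sense(): the state.
- camera(name): name is "scene" or "side" or "wrist"; returns (picture, depth): 400x640x3 uint8, red, green, blue; 400x640 float32, m along the optical axis (not along the pixel's ray), 0 where there is no reading.
- camera_params(name): a dict with "K" (3x3 intrinsics, pixels), "position" and "rotation" of the camera in the world; the wrist camera has in their place "tool_from_camera" (4x4, takes a point from camera to tool coordinates, whose origin is the TCP and whose axes are the tool frame's). Camera axes: x right, y down, z forward; pixel columns grow to the right and rows downward; lengths in m; the calibration is good to about 2 mm. A picture is of the moment at which its call begins: read the wrist's pose just before it. camera_params takes no time and is no camera call.
A pose or a line that the arm cannot do raises Unreachable and nothing moves.
- finish_job(): hands the job in, once; it reports no verdict.
The state is a dict: "time_s": time; "joint_pos": joint angles; "qd": joint speeds; "joint_efforts": joint torques, N m; "position": TCP position; "tcp_rot": TCP orientation; "wrist_force": force on the tool from outside, world axes, zero at the start; "ft_torque": the same for the moment, N m; "finger_gap": finger opening in m.
Only numpy, scipy, OpenCV 4.12 (cv2) and the standard library are available. Lean on these libraries where they do the work, as an engineer would, in place of code of your own. Each camera call takes 0.05 s, during which the arm holds its last target.

### The job

A finished angle bracket stands on the landing plate of the drop box. With one finger push the sprung flap inward and keep it open, and with the other finger push the bracket along the plate and over the sill, so that it drops into the box; do not lift the bracket and do not use it to shove the flap. Keep the flap held until the bracket has dropped, then back out so that the flap springs shut, and leave the other things on and around the box where they are.

Things in the scene. Friction and masses are not known exactly. Their poses are not given: they have to be found in the camera images.
- dropbox: Fixed grey sheet-metal drop box, 216 mm wide, with a dark landing plate on its front. Origin on the work surface straight below the middle of the sill. +x is the way parts go in, z is up. Box: x 0 to 190 mm, rubber floor at z = 7 mm, 4 mm walls. The flap closes a sloping opening from the sill up to the hinge, between three-cornered cheeks (y = +-104 to 108 mm); above the slope is free air.
- sill (a point): Middle of the sill, the edge where the landing plate ends and the box opening begins; axes as the drop box. Landing plate: level with this point (130 mm above the work surface), from x = -150 mm to 0, y = +-108 mm; its side edges (4 mm thick) are turned up 9 mm.
- hinge (a point): Middle of the flap's hinge line, at the top of the opening: 115 mm inward of the sill and 87 mm above it (217 mm above the work surface). A flat clear roof, top 10 mm above this point, begins here and runs on to the back of the box.
- flap (a joint): Angle of the flap about the hinge along its top edge: 0 shut, sloping 37 degrees from level; grows as it is pushed inward; it hangs straight down at 0.92 and stops at 1.05. A spring shuts it when let go: pushing at the lower edge takes about 2 N to start and 5 N wide open.
- flap_panel: The steel flap, 198 mm wide (y), 141 mm from hinge to lower edge, 3 mm thick with a 7 mm round hem. Origin at the middle of its lower edge; axes as the drop box while shut, when the origin lies 3 mm inward of the sill and 2 mm above it. Pushed in, the edge swings inward and down, at most 54 mm below the sill.
- bracket: Loose steel angle bracket, 0.14 to 0.22 kg, on the landing plate, its front 20 to 65 mm short of the sill. Origin mid-underside. Base 50 (x) by 46 by 6 mm; upright leg 42 mm high, 6 mm thick across its -x end, its flat outer face (x = -25 mm) away from the box; gusset in the middle. +x points to the box within 12 degrees. Mass centre 9 mm from the origin towards the leg: it tips in when that passes the sill.
- sleeve: Leave alone: loose steel sleeve, 26 mm diameter, 32 mm high, standing on the landing plate near its outer right corner, looking into the box. Origin at the middle of its underside.
- brush: Leave alone: brush, 200 mm long, lying on the work surface right of the box. Origin on its underside.
- gauge: Leave alone: turned steel gauge, base 48 mm in diameter, 66 mm high, standing on the work surface right of the box. Origin at the middle of its underside.
Things that resemble listed ones, but are neither listed nor needed, are in the scene too. What is shaped like the bracket but purple is not meant.

How it is judged:
By the outcome, as a careful person would: the job done as asked, in the order asked, and still so for the second after the job is handed in, with the robot touching nothing.
It also fails if it takes over 38 s, if anything falls off the work surface, if the arm or the gripper's body presses on something with over 40 N, if the wrist force passes 120 N, or if a joint passes its speed limit or range.

## Working session

There is one attempt and no reset: what is moved stays moved. The work goes in short steps, each a Python script; the robot and the scene stay as the last script left them, time stands still between calls to the robot, and variables do not carry over. Pictures are saved under pics/ and viewed, and the job is handed in when it is done.

```bash
ls; mkdir -p pics; python3 - <<'E'
from rig import *
import cv2, numpy as np
np.set_printoptions(precision=4,suppress=True)
for n in ("scene","side","wrist"):
    s=sense(); p,d=camera(n); cv2.imwrite(f"pics/{n}0.png",p[:,:,::-1]); np.savez(f"pics/{n}0.npz",p=p,d=d,pos=s["position"],R=s["tcp_rot"])
    print(n,camera_params(n),d.min(),d.max())
print(sense())
E
```

```text
pics
scene {'K': array([[364.1222,   0.    , 316.2206],
       [  0.    , 364.1222, 199.212 ],
       [  0.    ,   0.    ,   1.    ]]), 'position': array([1.1579, 0.2913, 0.6578]), 'rotation': array([[-0.4913,  0.5328, -0.689 ],
       [ 0.8709,  0.2957, -0.3925],
       [-0.0054, -0.7929, -0.6093]])} 0.0 3.9373136
side {'K': array([[368.2655,   0.    , 315.021 ],
       [  0.    , 368.2655, 199.0134],
       [  0.    ,   0.    ,   1.    ]]), 'position': array([ 0.4592, -0.653 ,  0.5541]), 'rotation': array([[ 0.9887, -0.08  ,  0.127 ],
       [-0.1501, -0.5403,  0.828 ],
       [ 0.0024, -0.8377, -0.5462]])} 0.0 2.8483334
wrist {'K': array([[289.9405,   0.    , 321.899 ],
       [  0.    , 289.9405, 197.8773],
       [  0.    ,   0.    ,   1.    ]]), 'tool_from_camera': array([[ 0.0001, -0.2775,  0.9607, -0.1506],
       [ 0.0001, -0.9607, -0.2775,  0.0695],
       [ 1.    ,  0.0001, -0.0001,  0.0005],
       [ 0.    ,  0.    ,  0.    ,  1.    ]])} 0.0 1.4653527
{'time_s': 0.15, 'joint_pos': array([-0.0289,  0.4693, -0.0486,  1.5334,  0.0241,  1.141 , -0.0823]), 'qd': array([ 0.0002, -0.0026, -0.0006, -0.0015,  0.0004, -0.0003,  0.0013]), 'joint_efforts': array([  0.0003, -51.0768,  -0.0467, -23.798 ,   0.0108,   0.0054,
        -0.    ]), 'position': array([0.6745, 0.    , 0.222 ]), 'tcp_rot': array([[-0.0015,  0.    ,  1.    ],
       [-0.    ,  1.    , -0.    ],
       [-1.    , -0.    , -0.0015]]), 'wrist_force': array([ 0.333 , -0.8371,  0.1559]), 'ft_torque': array([-0.0098,  0.0587, -0.0247]), 'finger_gap': 0.08556136780385029}
```

View pics/scene0.png

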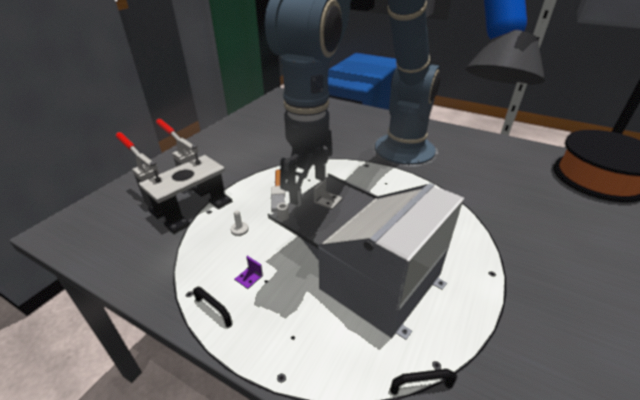

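View pics/side0.png

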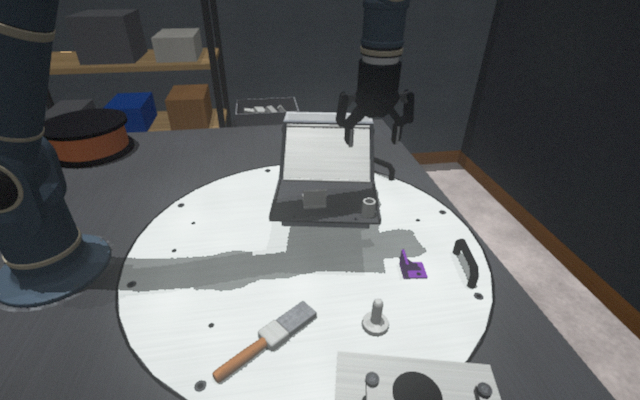

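View pics/wrist0.png

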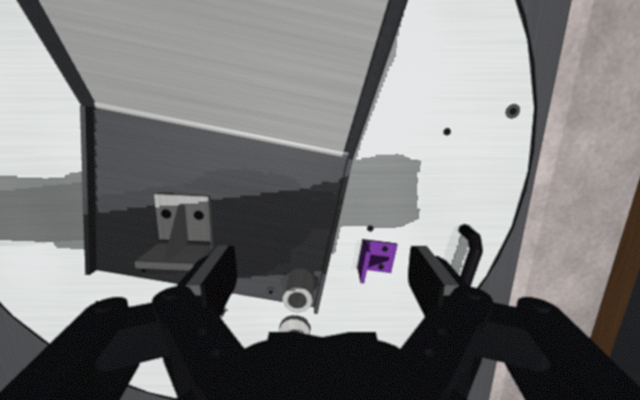

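```bash
cat > h.py <<'E'
import numpy as np, cv2
np.set_printoptions(precision=4,suppress=True)
def cam(name,pos=None,R=None):
    from rig import camera_params
    c=camera_params(name)
    if name=="wrist":
        T=c["tool_from_camera"]; return c["K"],R@T[:3,:3],R@T[:3,3]+pos
    return c["K"],c["rotation"],c["position"]
def ray(C,uv,z):
    K,R,p=C; d=R@np.linalg.inv(K)@np.array([uv[0],uv[1],1.]); return p+d*(z-p[2])/d[2]
def cloud(C,d):
    K,R,p=C; v,u=np.mgrid[:400,:640]
    r=np.stack([(u-K[0,2])/K[0,0],(v-K[1,2])/K[1,1],np.ones_like(u)],-1)*d[...,None]
    return r@R.T+p
def proj(C,P):
    K,R,p=C; q=K@(R.T@(np.asarray(P)-p)); return q[:2]/q[2]
E
python3 - <<'E'
from h import *
f=np.load("pics/wrist0.npz"); C=cam("wrist",f["pos"],f["R"])
for n,uv,z in [("sillL",(93,105),.13),("sillR",(347,153),.13),("outL",(88,272),.139),("outR",(318,312),.13),("brk frontL",(155,194),.136),("frontR",(210,196),.136),("sleeve top",(298,298),.162)]:
    print(n,ray(C,uv,z))
P=cloud(C,f["d"])
for uv in [(120,140),(300,180),(180,205),(298,298),(250,80),(200,240),(165,262),(480,60)]: print(uv,P[uv[1],uv[0]])
p=cv2.resize(f["p"][60:360,60:380],None,fx=2.4,fy=2,interpolation=cv2.INTER_CUBIC)
p=cv2.resize(f["p"][80:330,60:380],None,fx=2.5,fy=2.38,interpolation=cv2.INTER_CUBIC)
cv2.imwrite("pics/w_crop.png",p[:,:,::-1])
f=np.load("pics/side0.npz")
p=cv2.resize(f["p"][60:240,250:440],None,fx=3.3,fy=3.3,interpolation=cv2.INTER_CUBIC); cv2.imwrite("pics/s_crop.png",p[:,:,::-1])
E
```

```text
sillL [0.4922 0.0765 0.13  ]
sillR [0.6957 0.0384 0.13  ]
outL [ 0.4628 -0.068   0.139 ]
outR [ 0.671  -0.1172  0.13  ]
brk frontL [0.5335 0.0045 0.136 ]
frontR [0.5799 0.0028 0.136 ]
sleeve top [ 0.6548 -0.0788  0.162 ]
(120, 140) [0.5084 0.049  0.13  ]
(300, 180) [0.656  0.0152 0.1293]
(180, 205) [ 0.5533 -0.0053  0.1358]
(298, 298) [ 0.6533 -0.0897  0.1465]
(250, 80) [0.6263 0.0916 0.1622]
(200, 240) [ 0.5665 -0.038   0.1355]
(165, 262) [ 0.553  -0.0409  0.1701]
(480, 60) [ 0.8606  0.1307 -0.0008]
```

View pics/w_crop.png

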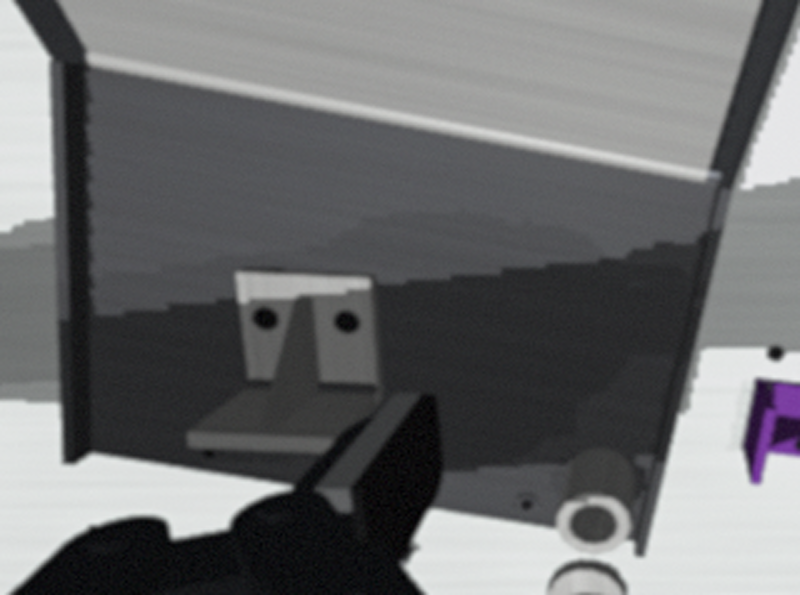

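View pics/s_crop.png

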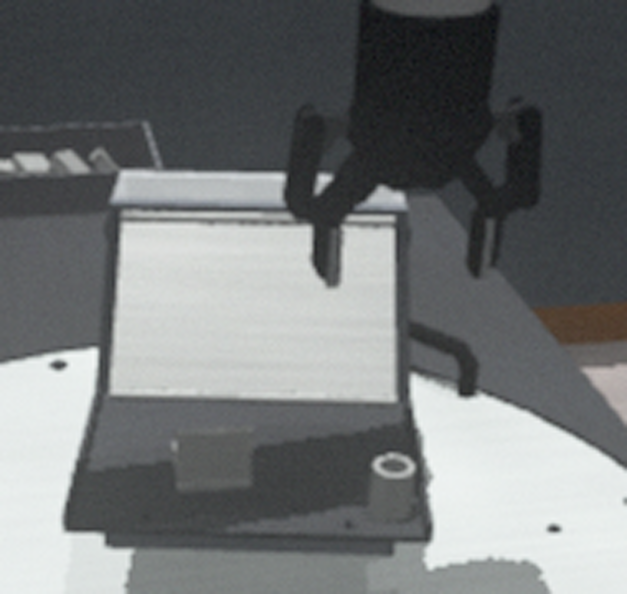

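```bash
python3 - <<'E'
from h import *
f=np.load("pics/wrist0.npz"); C=cam("wrist",f["pos"],f["R"])
c=lambda x,y:(60+x/2.5-.3,80+y/2.38-.3)
def L(n,a,b,z):
    A=ray(C,c(*a),z);B=ray(C,c(*b),z);d=(B-A)[:2]; print(n,A[:2],B[:2],"ang",np.degrees(np.arctan2(d[1],d[0])),np.linalg.norm(d)); return A,B
L("outer edge z.13",(95,452),(545,524),.13)
L("hem z.139",(90,60),(716,176),.1375)
L("left flange outer top",(53,65),(66,460),.139)
L("right flange outer top",(726,185),(643,552),.139)
L("right flange inner top",(712,205),(635,548),.139)
L("brk base front top edge",(237,272),(371,278),.136)
L("brk leg top inner",(196,430),(330,437),.172)
L("brk leg top outer",(190,445),(320,452),.172)
# depth-based: leg top and plate points
P=cloud(C,f["d"]).reshape(400,640,3)
m=(P[...,2]>.166)&(P[...,2]<.176)&(P[...,0]>.5)&(P[...,0]<.6)&(P[...,1]<.0)&(P[...,1]>-.08)
Q=P[m][:,:2]; print(len(Q),cv2.minAreaRect((Q*1000).astype(np.float32)),Q.min(0),Q.max(0))
v,u=np.where(m); print(u.min(),u.max(),v.min(),v.max())
# scene/side cam checks of sleeve & gauge & brush rough
E
```

```text
outer edge z.13 [ 0.4643 -0.0708] [ 0.632  -0.1035] ang -11.02628090644715 0.17083769113631797
hem z.139 [0.4999 0.0763] [0.6944 0.0388] ang -10.917003819234084 0.19800806312403813
left flange outer top [0.4893 0.0747] [ 0.4608 -0.069 ] ang -101.20414639086361 0.1465508171475915
right flange outer top [0.6975 0.036 ] [ 0.6701 -0.1099] ang -100.64980087990986 0.14842127385425471
right flange inner top [0.6932 0.0292] [ 0.6671 -0.108 ] ang -100.76366586384374 0.13963458022190187
brk base front top edge [0.5331 0.0045] [0.5783 0.0023] ang -2.776268355191934 0.045222898185922254
brk leg top inner [ 0.5336 -0.0385] [ 0.5746 -0.041 ] ang -3.4560071516956317 0.040989628821912594
brk leg top outer [ 0.5308 -0.0439] [ 0.5708 -0.0464] ang -3.587443118512607 0.040020898549676824
579 ((552.4187622070312, -43.02663040161133), (7.012463569641113, 46.15315246582031), 87.20931243896484) [ 0.5295 -0.0467] [ 0.5756 -0.0385]
134 195 258 269
```

```bash
python3 - <<'E'
from h import *
C=cam("side"); K,R,p=C
for n,c in dict(tipL=(330,285),tipLouter=(316,268),tipR=(480,276),tipRin=(495,265),knR=(541,190),knRtop=(540,110),knL=(287,195),knLtop=(297,108),bodyBot=(420,186),bodyR=(495,120)).items():
    uv=np.array([250+c[0]/3.3-.35,60+c[1]/3.3-.35,1]); d=R@np.linalg.inv(K)@uv
    print(n,[ (p+d*(y-p[1])/d[1]).round(4) for y in (-.011,.011)])
f=np.load("pics/side0.npz"); P=cloud(C,f["d"])
for c in [(335,270),(322,262),(480,260),(530,180),(525,120),(295,190)]:
    u,v=int(250+c[0]/3.3),int(60+c[1]/3.3); print(c,P[v,u])
# gripper points from side cloud
m=(abs(P[...,0]-.675)<.12)&(abs(P[...,1])<.06)&(P[...,2]>.185)&(P[...,2]<.36)
Q=P[m]
for z in np.arange(.185,.36,.01):
    q=Q[(Q[:,2]>=z)&(Q[:,2]<z+.01)]
    if len(q): print(round(z,3),q[:,0].min()-.6745,q[:,0].max()-.6745,q[:,1].min(),len(q))
from rig import *
ex=np.array([np.cos(np.radians(79)),np.sin(np.radians(79)),0])
for s in (1,-1):
    z=s*ex; x=np.array([0,0,-1.]); y=np.cross(z,x); Rt=np.stack([x,y,z],1)
    print(s,inverse_kinematics(np.array([.56,-.05,.25]),Rt),inverse_kinematics(np.array([.58,.1,.155]),Rt))
E
```

```text
tipL [array([ 0.6259, -0.011 ,  0.2478]), array([0.6316, 0.011 , 0.2373])]
tipLouter [array([ 0.6169, -0.011 ,  0.2593]), array([0.6223, 0.011 , 0.2492])]
tipR [array([ 0.7184, -0.011 ,  0.2475]), array([0.7273, 0.011 , 0.237 ])]
tipRin [array([ 0.727 , -0.011 ,  0.2541]), array([0.7361, 0.011 , 0.2438])]
knR [array([ 0.7488, -0.011 ,  0.2998]), array([0.7587, 0.011 , 0.2911])]
knRtop [array([ 0.7408, -0.011 ,  0.347 ]), array([0.7505, 0.011 , 0.3399])]
knL [array([ 0.5979, -0.011 ,  0.3051]), array([0.6027, 0.011 , 0.2965])]
knLtop [array([ 0.6017, -0.011 ,  0.3541]), array([0.6066, 0.011 , 0.3473])]
bodyBot [array([ 0.6753, -0.011 ,  0.3062]), array([0.6827, 0.011 , 0.2977])]
bodyR [array([ 0.7152, -0.011 ,  0.3425]), array([0.7239, 0.011 , 0.3352])]
(335, 270) [ 0.6284 -0.0095  0.2576]
(322, 262) [ 0.6206 -0.008   0.2616]
(480, 260) [ 0.7184 -0.007   0.2571]
(530, 180) [ 0.7405 -0.0109  0.3067]
(525, 120) [ 0.7335 -0.0107  0.3416]
(295, 190) [ 0.6028 -0.0087  0.3073]
0.235 -0.04929131542931098 0.04956019332153072 -0.009063793256219976 12
0.245 -0.0548013662878174 0.055530011688901
[... 365 characters left out ...]
 -0.017985932595831144 244
0.305 -0.07228089330906995 0.07176012618906469 -0.018576558648224828 341
0.315 -0.07101395014808187 0.07155569826064168 -0.019457800309756412 282
0.325 -0.06950121569237555 0.07102947545278837 -0.021238197370918144 359
0.335 -0.06806345474667619 0.06949310872132741 -0.020071499329362474 441
0.345 -0.0661081960213602 0.06594152460913516 -0.013443154473681163 215
0.355 -0.036634893884203046 0.032711058609876775 -0.03689776504559994 58
1 [ 0.2817  0.2823 -0.3307  1.7575  0.1007  1.1184  1.2979] [ 0.0419  0.4237 -0.3722  1.8008  0.1847  0.9512  0.9708]
-1 [-0.2458  0.2631  0.3201  1.7878 -0.0917  1.1052 -1.6576] [-0.4612  0.4019  0.2856  1.8313 -0.1381  0.9277 -1.8769]
```

```bash
python3 - <<'E'
from h import *
for n in ("side","scene"):
    C=cam(n); f=np.load(f"pics/{n}0.npz"); P=cloud(C,f["d"])
    pts={"side":[(300,212),(340,200),(200,260),(420,240),(314,200),(330,150)],"scene":[(300,220),(230,300),(250,200),(327,200)]}[n]
    for u,v in pts: print(n,(u,v),P[v,u])
    m=(abs(P[...,0]-.675)<.1)&(abs(P[...,1])<.03)&(P[...,2]>.18)&(P[...,2]<.36)
    Q=P[m]; print(np.histogram(Q[:,2],bins=np.arange(.18,.36,.01)))
p=np.load("pics/scene0.npz")["p"]
p=cv2.resize(p[110:260,230:400],None,fx=4,fy=4,interpolation=cv2.INTER_CUBIC); cv2.imwrite("pics/sc_crop.png",p[:,:,::-1])
E
```

```text
side (300, 212) [ 0.5212 -0.0507  0.1286]
side (340, 200) [ 0.6093 -0.021   0.1297]
side (200, 260) [ 0.3021 -0.0202  0.0016]
side (420, 240) [ 0.8065 -0.0234 -0.0006]
side (314, 200) [ 0.5505 -0.0444  0.1505]
side (330, 150) [0.6128 0.1185 0.179 ]
(array([  0,   0,   0,   0,   0,   0,  34,  85,  92,  97,  93, 238, 289,
       308, 297, 414, 396]), array([0.18, 0.19, 0.2 , 0.21, 0.22, 0.23, 0.24, 0.25, 0.26, 0.27, 0.28,
       0.29, 0.3 , 0.31, 0.32, 0.33, 0.34, 0.35]))
scene (300, 220) [ 0.6435 -0.0435  0.1292]
scene (230, 300) [ 0.8205 -0.1188  0.0013]
scene (250, 200) [ 0.5132 -0.3013  0.0008]
scene (327, 200) [ 0.5565 -0.0221  0.1345]
(array([  0,   0,   0,   0,   0,   0,  42,  92,  99, 100,  68, 189, 196,
       225, 215, 268, 258]), array([0.18, 0.19, 0.2 , 0.21, 0.22, 0.23, 0.24, 0.25, 0.26, 0.27, 0.28,
       0.29, 0.3 , 0.31, 0.32, 0.33, 0.34, 0.35]))
```

View pics/sc_crop.png

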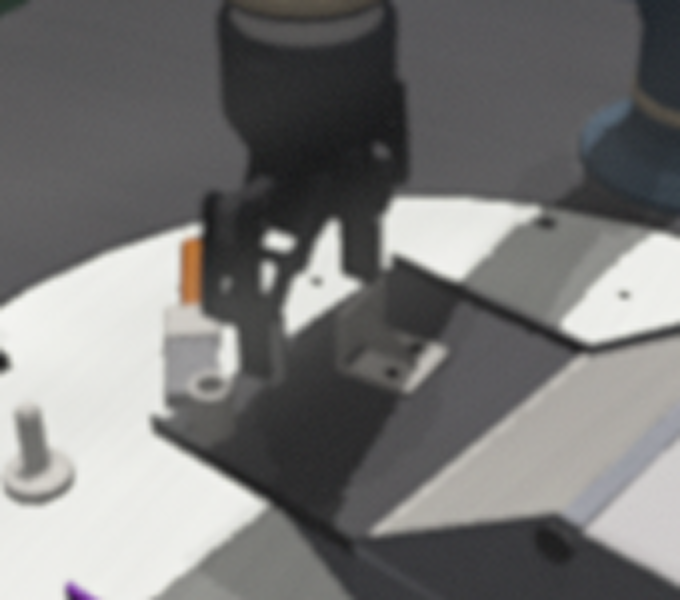

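```bash
python3 - <<'E'
from h import *
f=np.load("pics/wrist0.npz"); C=cam("wrist",f["pos"],f["R"]); P=cloud(C,f["d"])
for u,v in [(232,250),(230,262),(190,290),(220,250),(420,250),(418,255),(460,290),(205,270)]: print((u,v),P[v,u]-f["pos"],f["d"][v,u])
m=(f["d"]>0)&(abs(P[...,0]-.6745)<.12)&(abs(P[...,1])<.04)&(P[...,2]>.185)&(P[...,2]<.36)
Q=P[m]; print(np.histogram(Q[:,2],bins=np.arange(.18,.36,.01)))
E
```

```text
(232, 250) [-0.0426  0.0068  0.0238] 0.13930495
(230, 262) [-0.0422  0.0033  0.0292] 0.13507664
(190, 290) [-0.0453  0.0106  0.0626] 0.10101974
(220, 250) [-0.0455  0.0104  0.0312] 0.13117532
(420, 250) [0.045  0.0103 0.0308] 0.13144606
(418, 255) [0.0433 0.0093 0.0338] 0.12883924
(460, 290) [0.0485 0.011  0.0629] 0.100408465
(205, 270) [-0.0453  0.0106  0.0491] 0.113982365
(array([    0,     0,     0,     0,     0,     0,   449,  1174,  1420,
        1379,  1689,  9527,  9723, 14336, 10234,  1030,     0]), array([0.18, 0.19, 0.2 , 0.21, 0.22, 0.23, 0.24, 0.25, 0.26, 0.27, 0.28,
       0.29, 0.3 , 0.31, 0.32, 0.33, 0.34, 0.35]))
```

```bash
cat >> h.py <<'E'
a=np.radians(79); ex=np.array([np.cos(a),np.sin(a),0]); ey=np.array([-np.sin(a),np.cos(a),0]); ez=np.array([0,0,1.])
def W(X,Y,Z): # box frame (sill-origin in xy; Z world) -> world
    return ex*(X+.168)+ey*(Y-.574)+ez*Z
def B(p): return np.array([p@ex-.168,p@ey+.574,p[2]])
def Rt(phi=0.): # pitch: tip leans inward by phi
    x=-ez*np.cos(phi)+ex*np.sin(phi); z=ex*np.cos(phi)+ez*np.sin(phi)
    return np.stack([x,np.cross(z,x),z],1)
def save(n,tag):
    from rig import camera,sense
    s=sense(); p,d=camera(n); cv2.imwrite(f"pics/{n}{tag}.png",p[:,:,::-1]); np.savez(f"pics/{n}{tag}.npz",p=p,d=d,pos=s["position"],R=s["tcp_rot"])
def st():
    from rig import sense
    s=sense(); print("t%.2f"%s["time_s"],"B",B(s["position"]),"F",s["wrist_force"],"M",s["ft_torque"],"gap %.4f"%s["finger_gap"])
E
python3 - <<'E'
from h import *
from rig import *
move_l(W(.03,-.08,.28) if 0 else np.array([.6745,0,.275]),feed=.15)
movep(W(-.083,.025,.25),Rt()); st()
save("side","1"); save("scene","1"); save("wrist","1")
E
```

```text
t1.86 B [-0.0831  0.0249  0.2495] F [ 0.4005 -0.4366 -0.3523] M [ 0.023  -0.0569 -0.022 ] gap 0.0856
```

View pics/scene1.png

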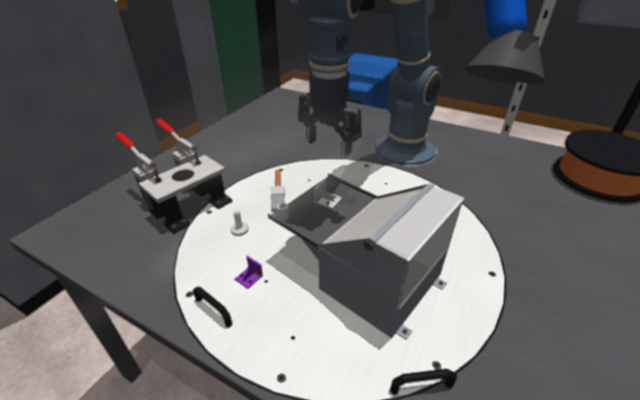

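View pics/wrist1.png

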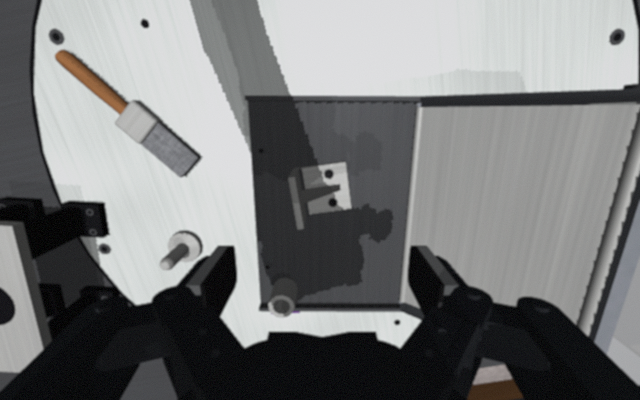

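```bash
python3 - <<'E'
from h import *
from rig import *
f=np.load("pics/wrist1.npz"); C=cam("wrist",f["pos"],f["R"]); P=cloud(C,f["d"]); print(f["pos"],f["R"])
for u,v in [(350,120),(395,140),(330,50),(180,240)]: print((u,v),P[v,u])
for n in("scene","side"):
    g=np.load(f"pics/{n}1.npz"); Q=cloud(cam(n),g["d"]);
    for u,v in {"scene":[(310,135),(345,138),(350,145)],"side":[]}[n]: print(n,Q[v,u])
s=sense(); print(s["joint_pos"],s["position"])
print(inverse_kinematics(s["position"],s["tcp_rot"]))
E
```

```text
[ 0.5555 -0.0212  0.2498] [[-0.0001 -0.9816  0.1912]
 [ 0.0001  0.1912  0.9816]
 [-1.      0.0002  0.0001]]
(350, 120) [0.4966 0.0152 0.1299]
(395, 140) [0.5221 0.053  0.1291]
(330, 50) [ 0.4127  0.016  -0.0004]
(180, 240) [ 0.6198 -0.245   0.0123]
scene [ 0.5541 -0.0669  0.292 ]
scene [0.5766 0.0258 0.319 ]
scene [0.5641 0.0318 0.2991]
[ 0.2213  0.2704 -0.317   1.7723  0.0928  1.1135  1.2526] [ 0.5554 -0.0212  0.2498]
[ 0.2215  0.2705 -0.3173  1.7723  0.0929  1.1135  1.2525]
```

View pics/side1.png

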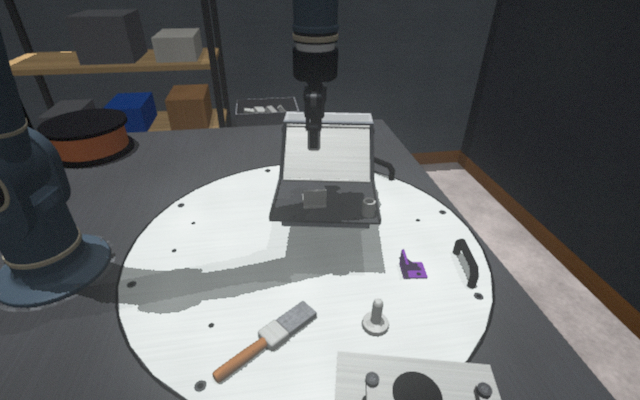

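```bash
python3 - <<'E'
from h import *
from rig import *
f=np.load("pics/wrist1.npz"); C=cam("wrist",f["pos"],f["R"]); P=cloud(C,f["d"])
for n,uv,z in [("hemL",(421,104),.1375),("hemR",(403,302),.1375),("plate outer L",(249,98),.139),("outer",(256,190),.13),("outer2",(262,270),.13),("base front L",(346,163),.136),("base front R",(351,212),.136),("leg top outer L",(289,178),.172),("leg top outer R",(297,229),.172)]: print(n,B(ray(C,uv,z)))
m=(P[...,2]>.166)&(P[...,2]<.176)
Q=np.array([B(q) for q in P[m]]); Q=Q[(abs(Q[:,0]+.1)<.04)&(abs(Q[:,1])<.08)]
print(cv2.minAreaRect((Q[:,:2]*1000).astype(np.float32)))
r=move_l(W(-.083,.025,.135),feed=.05,until_force=4); print(r); st()
save("side","2"); save("scene","2"); save("wrist","2")
E
```

```text
hemL [0.0019 0.1029 0.1375]
hemR [ 0.0016 -0.0954  0.1375]
plate outer L [-0.1459  0.1077  0.139 ]
outer [-0.1472  0.0243  0.13  ]
outer2 [-0.1463 -0.062   0.13  ]
base front L [-0.0616  0.0514  0.136 ]
base front R [-0.0557  0.004   0.136 ]
leg top outer L [-0.1101  0.0451  0.172 ]
leg top outer R [-0.1047  0.0011  0.172 ]
((-105.63459014892578, 24.047039031982422), (6.2824015617370605, 45.72983932495117), 7.900694847106934)
False
t4.46 B [-0.083   0.0249  0.1352] F [ 0.5208 -0.6794  0.1767] M [-0.0177  0.0034  0.0075] gap 0.0854
```

View pics/scene2.png

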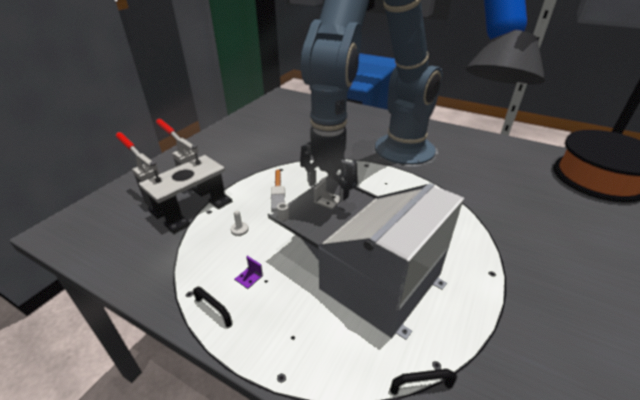

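View pics/wrist2.png

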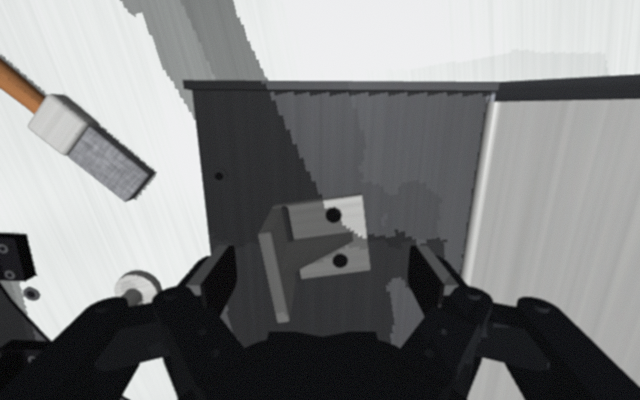

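View pics/side2.png

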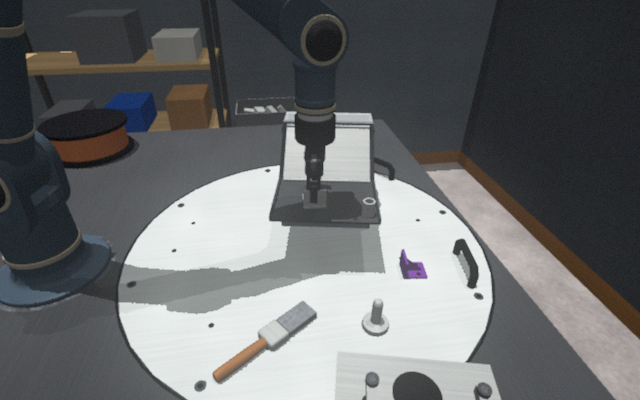

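```bash
python3 - <<'E'
from h import *
from rig import *
r=move_l(W(-.083,.025,.103),feed=.03,until_force=4); print(r); st()
save("wrist","3")
p=sense()["position"]
if r: move_l(W(-.083,.025,p[2]+.004),feed=.03); st()
save("scene","3")
E
```

```text
True
t5.43 B [-0.0831  0.0252  0.1084] F [-0.7451  0.0396  4.4478] M [ 0.0491  0.082  -0.0657] gap 0.0852
t5.78 B [-0.083   0.025   0.1123] F [-0.7855  0.5319  0.4278] M [ 0.0992  0.0337 -0.0257] gap 0.0852
```

View pics/wrist3.png

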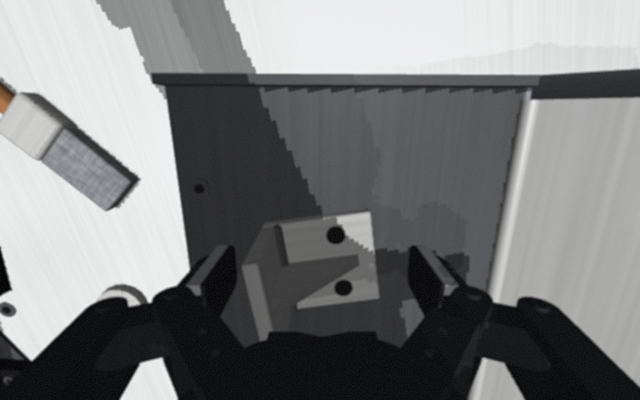

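```bash
python3 - <<'E'
from h import *
from rig import *
R=Rt(.05)
move_l(W(-.083,.025,.1145),R,feed=.05)
for X in (-.06,-.03,-.01,.005):
    move_l(W(X,.025,.1145),R,feed=.06); st()
save("wrist","4"); save("scene","4"); save("side","4")
E
```

```text
t6.62 B [-0.0593  0.0251  0.1145] F [-0.0235  0.1672 -0.2399] M [-0.0689  0.0627  0.0236] gap 0.0852
t7.27 B [-0.0291  0.0251  0.1148] F [-0.4932 -0.6013  2.4424] M [0.092  0.1823 0.0538] gap 0.0854
t7.75 B [-0.01    0.0248  0.1145] F [-0.6602 -2.5802  1.1803] M [-0.4319  0.0607 -0.0114] gap 0.0855
t8.15 B [0.0048 0.0251 0.1144] F [-0.5364 -3.9772  1.1875] M [-0.6169  0.1098 -0.0137] gap 0.0854
```

View pics/wrist4.png

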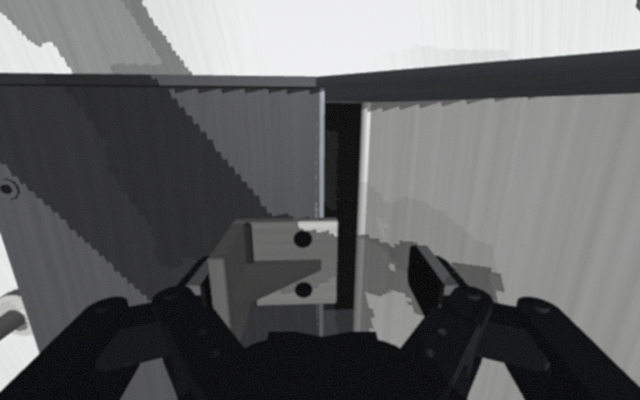

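View pics/scene4.png

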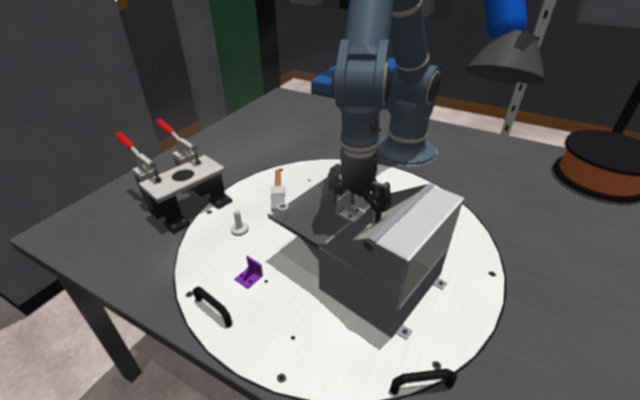

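```bash
python3 - <<'E'
from h import *
from rig import *
R=Rt(.05)
for X in (.018,.024,.029,.033):
    move_l(W(X,.025,.1145),R,feed=.04); st(); save("wrist","5_%d"%(X*1000))
sleep(.4); save("wrist","6"); save("scene","6"); st()
ims=[cv2.imread(f"pics/wrist{t}.png")[::1,:][:, 130:530] for t in ("5_24","5_29","5_33","6")]
cv2.imwrite("pics/m6.png",cv2.resize(np.vstack([np.hstack(ims[:2]),np.hstack(ims[2:])]),(600,600)))
E
```

```text
t8.78 B [0.0167 0.0251 0.1141] F [-1.722  -6.1801  0.624 ] M [-1.0782  0.1655 -0.0435] gap 0.0854
t9.12 B [0.0221 0.0252 0.1139] F [-0.8469 -5.9957  0.079 ] M [-1.2803  0.2046 -0.0637] gap 0.0854
t9.45 B [0.0266 0.0254 0.1137] F [-1.1947 -7.7711 -0.2067] M [-1.4747  0.2688 -0.0162] gap 0.0856
t9.75 B [0.0302 0.0255 0.1135] F [-1.5616 -7.8814 -0.8132] M [-1.5448  0.2578 -0.0491] gap 0.0855
t10.30 B [0.0302 0.0255 0.1135] F [-1.1387 -7.0428 -1.0593] M [-1.5973  0.2287 -0.0245] gap 0.0851
```

View pics/m6.png

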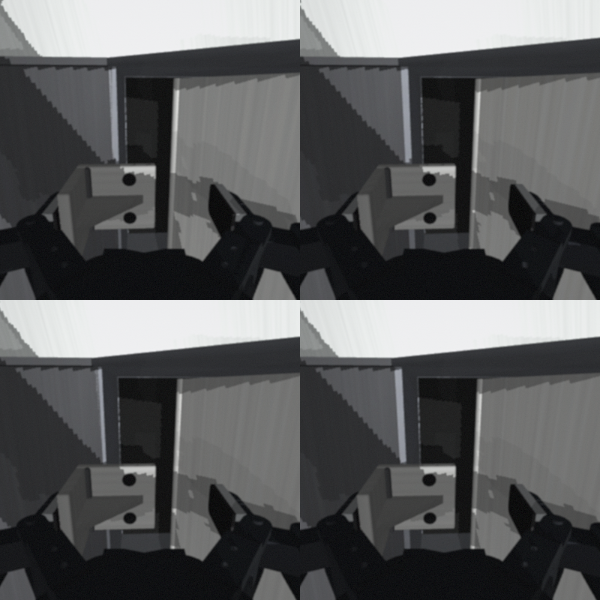

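```bash
python3 - <<'E'
from h import *
from rig import *
R=Rt(.05)
f=np.load("pics/wrist6.npz"); P=cloud(cam("wrist",f["pos"],f["R"]),f["d"])
v0,u0=np.mgrid[:400,:640]
m=(u0>225)&(u0<345)&(v0>215)&(v0<310)&(P[...,2]>.12)
Q=P[m]; print("brk X",np.percentile(Q@ex-.168,[1,50,99]),"z",np.percentile(Q[:,2],[1,10,50,90,99]))
for X in (.036,.039):
    move_l(W(X,.025,.1145),R,feed=.03); st(); save("wrist","7_%d"%(X*1000))
sleep(.4); save("wrist","8"); save("scene","8"); st()
ims=[cv2.imread(f"pics/wrist{t}.png")[::1,:][:, 130:530] for t in ("6","7_36","7_39","8")]
cv2.imwrite("pics/m8.png",cv2.resize(np.vstack([np.hstack(ims[:2]),np.hstack(ims[2:])]),(600,600)))
E
```

```text
brk X [-0.0132  0.0079  0.0349] z [0.1292 0.1346 0.136  0.1578 0.1689]
t10.55 B [0.0306 0.0256 0.1135] F [ -3.95   -12.8119   2.1442] M [-1.8916  0.6003  0.2269] gap 0.0853
t10.85 B [0.0323 0.0258 0.113 ] F [ -3.6663 -14.6963   2.4126] M [-2.2107  0.7029  0.1935] gap 0.0854
t11.40 B [0.0323 0.0258 0.1131] F [ -4.7512 -14.3516   1.3317] M [-2.2263  0.7166  0.2193] gap 0.0856
```

View pics/m8.png

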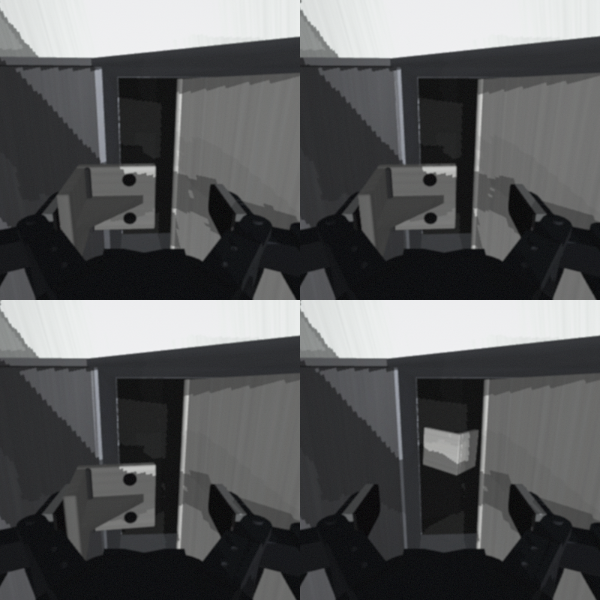

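```bash
python3 - <<'E'
from h import *
from rig import *
save("wrist","9"); st()
f=np.load("pics/wrist9.npz"); P=cloud(cam("wrist",f["pos"],f["R"]),f["d"])
m=np.zeros((400,640),bool); m[172:228,300:362]=1; m&=(f["p"].sum(-1)>240)
Q=np.array([B(q) for q in P[m]]); print(len(Q),Q.min(0),Q.max(0),np.median(Q,0))
cv2.imwrite("pics/w9c.png",cv2.resize(cv2.imread("pics/wrist9.png")[80:380,150:500],None,fx=2,fy=2,interpolation=cv2.INTER_CUBIC))
E
```

```text
t11.45 B [0.0323 0.0258 0.1131] F [ -5.02   -14.9792   2.3785] M [-2.1882  0.7527  0.2312] gap 0.0858
3137 [ 0.0155 -0.0059  0.0061] [0.0717 0.0947 0.2639] [0.0406 0.0264 0.0299]
```

View pics/w9c.png

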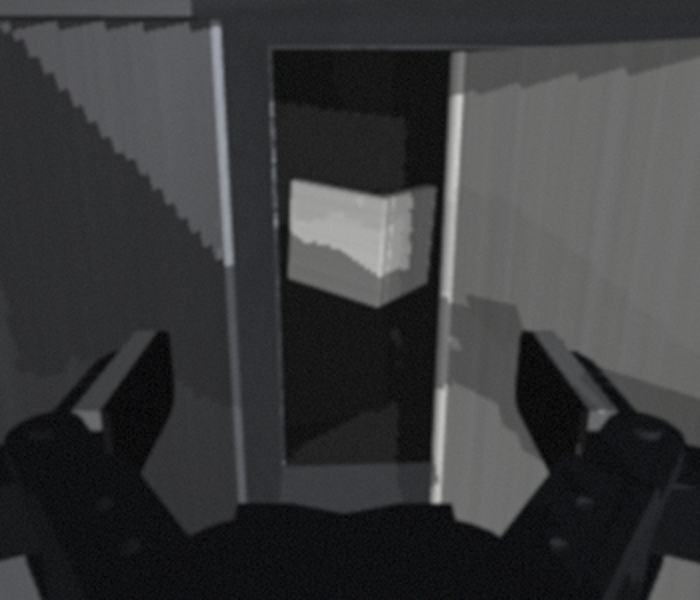

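```bash
python3 - <<'E'
from h import *
from rig import *
R=Rt(.05)
move_l(W(-.04,.025,.1165),R,feed=.08)
move_l(W(-.075,.025,.1165),R,feed=.1); st()
move_l(W(-.075,.025,.30),R,feed=.15); 
move_l(W(-.17,.025,.32),R,feed=.2); st()
save("wrist","10"); save("scene","10"); save("side","10")
E
```

```text
t13.09 B [-0.0749  0.025   0.1165] F [0.3487 0.2475 0.7482] M [ 0.0308 -0.0219  0.002 ] gap 0.0859
t15.10 B [-0.1687  0.0253  0.3195] F [ 0.4224 -0.1834 -0.8139] M [ 0.0118  0.0094 -0.0009] gap 0.0853
```

View pics/side10.png

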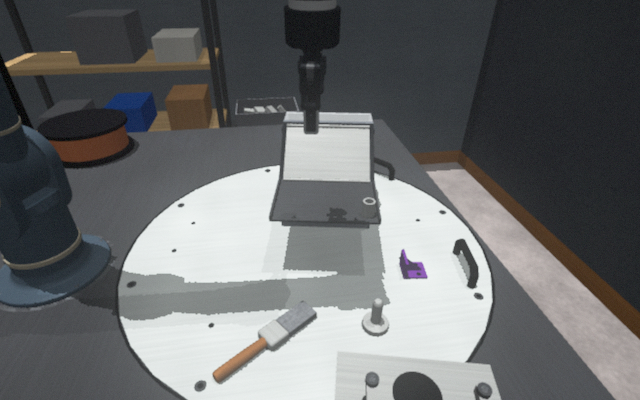

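View pics/scene10.png

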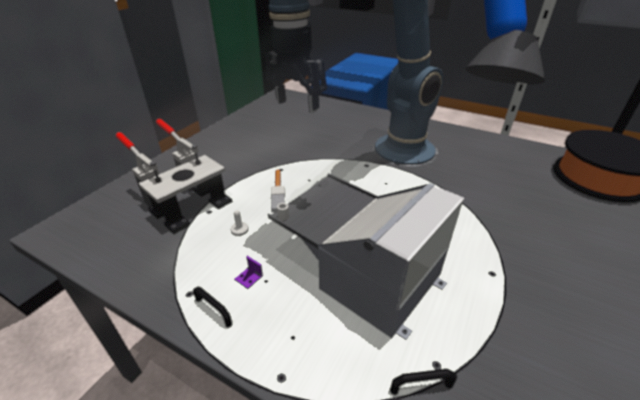

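View pics/wrist10.png

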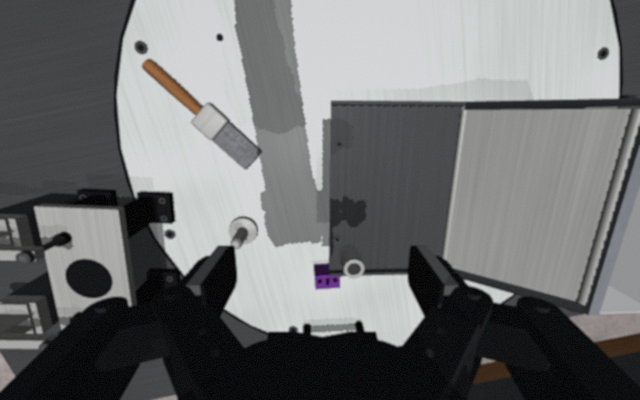

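Side, scene and wrist views show the flap shut (the hem lies on the sill line, wrist u≈460) and the plate empty apart from the sleeve (side 369,201). The brush, gauge and purple bracket are at the same pixels as at the start. The robot is clear, so I'm handing in.

```bash
python3 - <<'E'
from h import *
from rig import *
f=np.load("pics/wrist10.npz"); C=cam("wrist",f["pos"],f["R"])
print("hem",B(ray(C,(463,106),.1375)),B(ray(C,(443,270),.1375)),"sleeve",B(ray(C,(354,268),.162)))
a,b=[np.load(f"pics/side{k}.npz")["p"].astype(int) for k in (0,10)]
print("side diff sleeve/brush/gauge",[abs(a[s]-b[s]).mean().round(2) for s in (np.s_[196:206,362:376],np.s_[300:380,212:320],np.s_[295:338,360:392])])
finish_job()
E
```

```text
hem [-0.0021  0.1042  0.1375] [-0.0005 -0.1018  0.1375] sleeve [-0.123  -0.0816  0.162 ]
side diff sleeve/brush/gauge [np.float64(10.2), np.float64(14.39), np.float64(18.45)]
the job is handed in; nothing more can be done
```

The bracket is in the drop box and the job is handed in. I set the open gripper astride the bracket. The front finger pushed the flap open while the rear finger slid the bracket over the sill. With the flap still held, it tipped in on its own, and the wrist depth image showed it on the box floor (median z about 0.03 m). I then backed out, finishing at about 15 s on the robot's clock.

**Final checks:**
- **Flap:** shut again, with its hem within about 2 mm of the sill line.
- **Sleeve, brush and gauge:** by eye they are at the same pixels as at the start. The sleeve measured 4–5 mm from my rough first reading, within the accuracy of picking pixels by hand.
- **Robot:** clear of everything, with wrist force near zero.

**Checks that disagreed or were unclear:**
- **Side-image comparison:** the pixel differences around the sleeve, brush and gauge were not near zero (10 to 18 grey levels). I think this comes from the robot's shadow moving, but I did not confirm it.
- **Fingertip position:** with the gripper open, the tips are about 22 mm behind the reported TCP, not ahead of it as stated. All three cameras showed this and a light touch (4.4 N) on the plate confirmed it, so I used the measured value.
- **Push force:** it rose to about 15 N in the last few millimetres. The front finger's knuckle was probably bearing on the flap there. That is well under the 40 N limit.

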